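Roll the brass roller into the gauge nest

ROBOT

A 6-joint arm with a two-finger parallel gripper is mounted at the origin on the work surface. World frame = base frame: x ahead of the robot, y to its left, z up, the work surface at z = 0. Lengths are in m, angles in rad, forces in N, time in s.
With the tool pointing down it reaches from about 0.35 to 0.85 m from the base axis. Payload 8.1 kg.
Tool frame: the origin (TCP) lies at the very end of the fingers, on their centre line; the grasp point (between the pads) lies 19 mm behind it; z points along the fingers, y is the line along which they close (so a half turn about z gives the same grasp; the last joint's range is limited). The gripper opens to 93 mm and grips with 3 to 60 N. Pads are 15 mm wide; open, the fingers measure 128 mm over their backs; the gripper's body (75 mm by 188 mm) begins 65 mm behind the grasp point.
Start: joints at [1.224, 0.13, 1.488, -0, 1.523, -0.085], TCP at [0.155, 0.58, 0.189] pointing down, gripper open.
Joint ranges: [-2.96, 2.96], [-0.89, 2.26], [0.02, 2.5], [-1.34, 4.48], [0, 2.73], [-2.66, 2.66]. Speed limits (rad/s): [2.39, 2.39, 2.79, 3.14, 3.14, 3.14].

INTERFACE

Orientations are given as a rotation vector (axis times angle).
In Python, from plant import robot gives the robot as it stands. The module is installed in compiled form; this text tells all that it offers.
- The arm moves only by the tool play_rows, never from a script. Its argument "increments" is text: rows parted by semicolons, each of 5 numbers parted by spaces: the shift along the tool's x, y, z in mm, then the turn about the tool's z in degrees, then the closure, from -1 (fully open) to 1 (shut). In form: dx dy dz yaw claw; .... A call has 1 to 20 rows; each row is the pose to reach, as a shift and turn from the pose commanded when the call began, along the tool's axes at that moment; what a row does not reach only later rows make up. A row lasts 1/10 s, in which the tool goes at most 50 mm and 8.59 degrees, less where a joint would pass 70% of its speed; a pose out of reach is approached as far as the arm can. A call with a gripper value outside its range is refused whole. The fingers move at their own pace and stop on an object; "force" is the grip in N (left out, the last holds). Time passes only in rows, so rows that repeat a pose let the fingers close. It gives the time, the measured TCP pose, the force, the opening and the grip force at its end, in the units of the state.
- robot.read_state(): the state, without advancing time (a new reading comes with each control period).
- robot.read_camera(name): name is "scene" or "top"; returns the picture (480x640x3 uint8, blue, green, red); there is no depth.
- robot.calibration(name): a dict with "vertical_fov" (degrees; the focal length in pixels is half the picture's height over the tangent of half this angle, whatever the lens; pixels are square), "cx", "cy" (the principal point, pixels), "D" ([k1, k2, p1, p2, k3] as OpenCV has them; the pictures are not rectified), "rvec" (rotation vector, rad) and "tvec" (3), from world to camera coordinates, as OpenCV has them. Camera axes: x right, y down, z forward; pixel columns grow to the right and rows downward; lengths in m; the calibration is good to about 2 mm. A picture is of the moment at which its call begins. calibration takes no time and is no camera call.
- robot.close_job(): hands the job in; it is judged then, once.
Trained networks look in the newest picture that a camera, given by its name, has taken for a name from the list of things; names that differ only in an ending like _2 or _b are one class to them, and where a whole thing is asked for, a point or a joint stands for the part that bears it (a point fixed in the world has none). Each returns a list of dicts, best first, with "conf" (0 to 1); they miss things now and then, are a little off and sometimes report something else, mostly with a low value. They report only what shows in the picture. A call takes as long as a camera call. They do not tell look-alikes from the thing itself.
- robot.recognise(camera, query): "centre" ([x, y, z] in m, in world coordinates, good to about 4 mm: the middle of the surface that is visible of it).
- robot.regions_of(camera, query): "pixels" (480x640 bool, what is visible of it).
- robot.landmark_of(camera, query): "centre" ([x, y, z] in m, in world coordinates, good to about 4 mm: a listed point, or the origin of a listed thing).
The state is a dict: "t": time; "q": joint angles; "dq": joint speeds; "joint_torque": joint torques, N m; "tool_pos": TCP position; "orientation": TCP orientation; "force": force on the tool from outside, world axes, zero at the start; "wrist_torque": the same for the moment, N m; "opening": finger opening in m; "gripper_force": force on a finger pad.
Only numpy, scipy, OpenCV 4.12 (cv2) and the standard library are available. Lean on these libraries where they do the work, as an engineer would, in place of code of your own. Each camera call takes 0.05 s, during which the arm holds its last target. There are 200 camera calls.

TASK

Pick up the red-handled push paddle by its handle and use its white blade to roll the brass roller along its lane, gently, at a few centimetres a second so that it is not shot ahead, until it drops into the nest at the green end stop. Never touch the rollers with the gripper, and leave the steel roller where it is. Then stand the paddle back upright on the black mat, where it came from, and let go.

Things in the scene. Friction and masses are not known exactly. Their poses are not given: they have to be found in the camera images.
- paddle_grip (a point): Paddle upright on a fixed black mat (100 x 100 mm, 2 mm thick): red handle 24 (x) by 18 mm (y) on a white blade block 40 mm wide (x), 26 mm thick (y), 56 mm tall, its +y and -y faces flat for pushing. Height 120 mm, 0.12 kg. Point: on the upright axis, mid-handle, 96 mm above the underside, 24 mm below the top; z up.
- track: Fixed blue plate 190 x 300 mm; origin: centre of its underside, on the bench. Two lanes along y, at x = -50 and +50 mm. White level floor 20 mm above the bench, 52 mm wide; side walls and a strip at the -y end (y = -143) rise 10 mm over it. Nest: 22 mm slot across the floor at y = +80; a roller drops 3 mm in, its centre 37 mm above the bench. Green stops 48 mm high, face at y = +107.
- brass_roller_center (a point): Brass (yellow metal) roller, the one to move: diameter 40 mm, length 46 mm, 0.25 to 0.5 kg, lying across either lane (it varies) in the half away from the green stop; it rolls almost freely towards +y of the track. Point: its centre, 40 mm above the bench; x is the roller's axis, y and z turn as it rolls.
- steel_roller_center (a point): Steel (silver) roller of the same size, lying in the other lane; it must stay there. The point is its centre; x is the roller's own axis.
There are look-alikes about, which are no part of the job. There is more than one size of the part that bears brass_roller_center; the job needs the middle-sized.

How it is judged:
By the outcome, as a careful person would: the job done as asked, in the order asked, and still so for the second after the job is handed in, with the robot touching nothing.
It also fails if it takes over 45 s, if anything falls off the work surface, if the arm or the gripper's body presses on something with over 40 N, if the wrist force passes 120 N, or if a joint passes its speed limit or range.

## Working session

There is one attempt and no reset: what is moved stays moved. The work goes in short steps, Python scripts to look and compute and a tool call to move; the robot and the scene stay as the last step left them, time stands still between calls to the robot, and variables do not carry over. Pictures are saved under pics/ and viewed, at most 10 in all, crops included, and the job is handed in when it is done.

Besides the shell and the picture viewer there is one more tool, called by a JSON object that holds its "api" and its "payload", one argument or row to a line. play_rows: Moves the arm, as the interface text tells. Its arguments: {"type":"object","properties":{"increments":{"type":"string"},"force":{"type":"number"}},"required":["increments"]}

```bash
mkdir -p pics; python3 - <<'E'
from plant import robot
import cv2
for c in ("scene","top"):
    cv2.imwrite(f"pics/{c}0.png",robot.read_camera(c))
    k=robot.calibration(c); print(c,{a:k[a] for a in k})
for q in ("paddle_grip","track","brass_roller_center","steel_roller_center"):
    for c in ("scene","top"):
        print(q,c,[(r["centre"],r["conf"]) for r in robot.landmark_of(c,q)][:5])
s=robot.read_state();print(s)
E
```

```text
scene {'vertical_fov': 46.88282649804361, 'cx': 319.3512895485292, 'cy': 248.60715349662638, 'D': array([-0.17451275,  0.        ,  0.        ,  0.        ,  0.        ]), 'rvec': array([ 1.29020017,  2.36358927, -0.82201116]), 'tvec': array([ 0.30514817, -0.30840593,  1.4075422 ])}
top {'vertical_fov': 43.08698508482825, 'cx': 321.11408761010244, 'cy': 231.49461373990005, 'D': array([0.01727136, 0.        , 0.        , 0.        , 0.        ]), 'rvec': array([ 2.13077416, -2.12110891,  0.18585927]), 'tvec': array([-0.01501984,  0.60575941,  1.32009539])}
paddle_grip scene [([0.5303, -0.3036, 0.0977], 0.98)]
paddle_grip top [([0.5312, -0.3002, 0.0974], 0.65)]
track scene [([0.5369, 0.074, 0.0002], 0.66)]
track top [([0.5386, 0.0742, -0.0007], 0.86), ([0.598, 0.0241, 0.0351], 0.66)]
brass_roller_center scene [([0.5749, 0.3526, 0.0275], 0.87), ([0.715, 0.0318, 0.0171], 0.71)]
brass_roller_center top [([0.5795, 0.3496, 0.0296], 0.78), ([0.5952, 0.0243, 0.0346], 0.65), ([0.7198, 0.0349, 0.017], 0.5), ([0.4964, 0.0032, 0.0421], 0.3)]
steel_roller_center scene [([0.4981, 0.0011, 0.0403], 0.98)]
steel_roller_center top [([0.4994, 0.0048, 0.0419], 0.67)]
{'t': 0.5, 'q': array([ 1.22359539e+00,  1.30408379e-01,  1.48825317e+00, -1.24645453e-05,
        1.52300343e+00, -8.53871237e-02]), 'dq': array([-3.89595610e-05,  9.12372609e-05,  1.46369775e-04, -1.16399747e-03,
        1.16819375e-03,  6.42682016e-04]), 'joint_torque': array([-6.25170578e-04, -5.59179211e+01, -4.91567624e+01,  7.66331842e-02,
        2.42911867e-02, -5.52151289e-05]), 'tool_pos': array([0.15526711, 0.57953609, 0.18890098]), 'orientation': array([-4.10081232e-01, -3.11470972e+00,  1.15153213e-04]), 'force': array([-0.59794871,  0.51710799, -0.18813992]), 'wrist_torque': array([ 0.00095667,  0.04180912, -0.03742665]), 'gripper_force': 0.0, 'opening': 0.09313856523073555}
```

View pics/scene0.png

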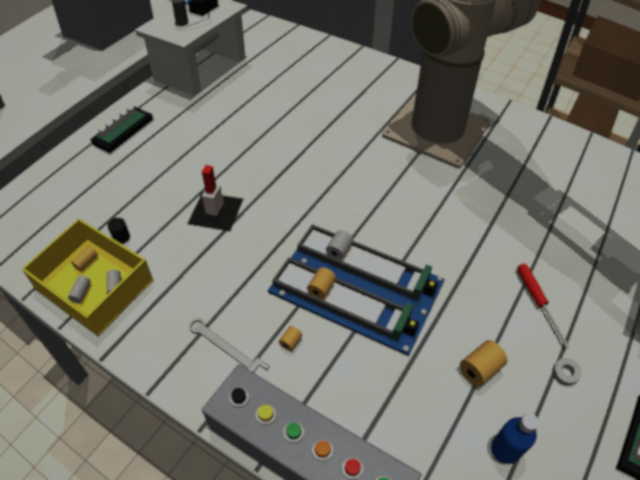

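View pics/top0.png

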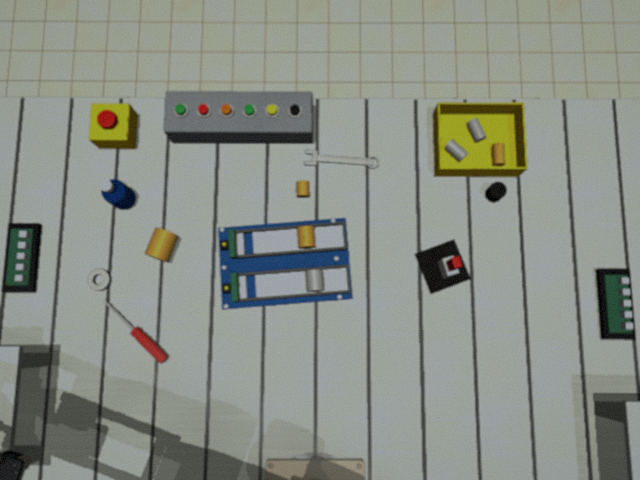

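The top view shows the brass roller at (306,237) in the far lane, the steel one at (315,280), green stops on the left (+y), and the paddle at (452,264) on a turned mat. I'll rectify the views onto known planes to get the yaws.

```bash
cat > h.py <<'E'
import cv2, numpy as np
from plant import robot
def ortho(img,cam,x0,x1,y0,y1,z,s):  # s px per m; picture: right=-y, up=+x
    k=robot.calibration(cam); f=240/np.tan(np.radians(k["vertical_fov"]/2))
    K=np.array([[f,0,k["cx"]],[0,f,k["cy"]],[0,0,1]])
    xs=np.arange(x1,x0,-1/s); ys=np.arange(y1,y0,-1/s)
    Y,X=np.meshgrid(ys,xs); P=np.stack([X,Y,np.full_like(X,z)],-1).reshape(-1,3)
    p,_=cv2.projectPoints(P,k["rvec"],k["tvec"],K,k["D"])
    p=p.reshape(*X.shape,2).astype(np.float32)
    return cv2.remap(img,p[...,0],p[...,1],cv2.INTER_CUBIC)
E
python3 - <<'E'
from h import *
R=[]
for c in("scene","top"):
    im=cv2.imread(f"pics/{c}0.png")
    a=ortho(im,c,.43,.65,-.10,.25,.02,1100)
    b=ortho(im,c,.46,.61,-.38,-.23,.058 ,1600)
    d=ortho(im,c,.46,.61,-.38,-.23,.002 ,1600)
    h=a.shape[0]; b=cv2.resize(b,(200,h));d=cv2.resize(d,(200,h))
    R.append(np.hstack([a,b,d]))
    # blue plate & mat rects
    A=ortho(im,c,.40,.68,-.12,.28,.015,1000); hs=cv2.cvtColor(A,cv2.COLOR_BGR2HSV)
    m=cv2.inRange(hs,(100,120,30),(130,255,255)); m=cv2.morphologyEx(m,cv2.MORPH_CLOSE,np.ones((25,25)))
    n=max(cv2.findContours(m,0,2)[0],key=cv2.contourArea); (u,v),sz,an=cv2.minAreaRect(n); print(c,"plate ctr",.68-v/1000,.28-u/1000,sz,an)
    A=ortho(im,c,.44,.63,-.40,-.21,.002,1000); m=cv2.inRange(A.max(2),0,60)
    m=cv2.morphologyEx(cv2.morphologyEx(m,cv2.MORPH_OPEN,np.ones((9,9))),cv2.MORPH_CLOSE,np.ones((45,45)))
    n=max(cv2.findContours(m,0,2)[0],key=cv2.contourArea); (u,v),sz,an=cv2.minAreaRect(n); print(c,"mat ctr",.63-v/1000,-.21-u/1000,sz,an)
cv2.imwrite("pics/o.png",np.vstack(R))
print(np.vstack(R).shape)
E
```

```text
scene plate ctr 0.5471475372314454 0.07337702941894533 (187.95220947265625, 294.9654541015625) 84.80557250976562
scene mat ctr 0.5289401702880859 -0.29384053802490234 (109.71434020996094, 101.58893585205078) 71.82198333740234
top plate ctr 0.5400391387939454 0.07249243164062502 (188.27383422851562, 294.58905029296875) 84.9759292602539
top mat ctr 0.5355513153076172 -0.2908284912109375 (99.15099334716797, 99.99183654785156) 69.35301208496094
(486, 785, 3)
```

View pics/o.png

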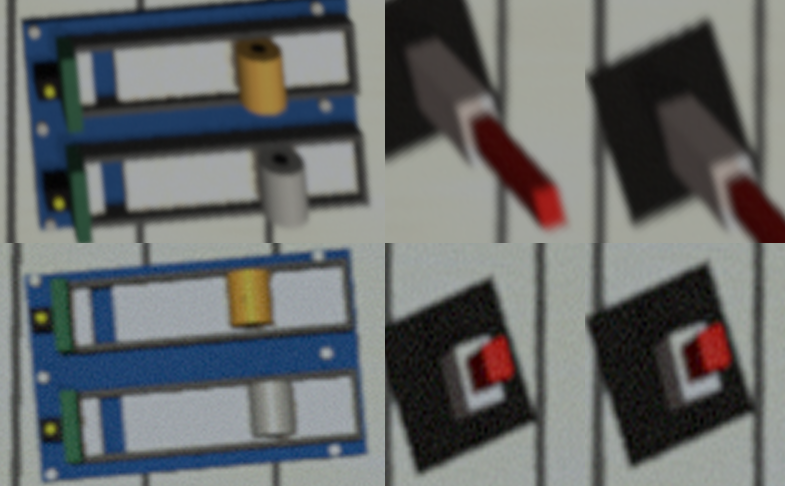

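```bash
cat >> h.py <<'E'
def proj(cam,P):
    k=robot.calibration(cam); f=240/np.tan(np.radians(k["vertical_fov"]/2))
    K=np.array([[f,0,k["cx"]],[0,f,k["cy"]],[0,0,1]])
    return cv2.projectPoints(np.asarray(P,float),k["rvec"],k["tvec"],K,k["D"])[0].reshape(-1,2)
def boxmask(cam,x,y,yaw,boxes,S=4):
    m=np.zeros((480*S,640*S),np.uint8); c,s=np.cos(yaw),np.sin(yaw)
    for (a,b,z0,z1) in boxes:
        P=[(x+c*i*a/2-s*j*b/2,y+s*i*a/2+c*j*b/2,z) for i in(-1,1) for j in(-1,1) for z in(z0,z1)]
        cv2.fillConvexPoly(m,cv2.convexHull(np.round(proj(cam,P)*S+S/2).astype(np.int32)),255)
    return cv2.resize(m,(640,480),interpolation=cv2.INTER_AREA)/255.
E
python3 - <<'E'
from h import *
from scipy.optimize import minimize
robot.read_camera("scene");robot.read_camera("top")
M={}
for c in("scene","top"):
    r=robot.regions_of(c,"paddle_grip"); M[c]=r[0]["pixels"].astype(float); print(c,r[0]["conf"],M[c].sum())
B=[(.04,.026,.002,.058),(.024,.018,.058,.122)]
def cost(p,cams=("scene","top")): return sum(np.abs(boxmask(c,p[0]/100,p[1]/100,p[2]/10,B)-M[c]).sum() for c in cams)
for cams in(("scene","top"),("top",),("scene",)):
  best=min((minimize(cost,[53.1,-30.2,np.radians(y0)*10],args=(cams,),method="Nelder-Mead",options=dict(initial_simplex=[[53.1,-30.2,np.radians(y0)*10],[53.6,-30.2,np.radians(y0)*10],[53.1,-29.7,np.radians(y0)*10],[53.1,-30.2,np.radians(y0+8)*10]],maxiter=60)) for y0 in(5,20)),key=lambda r:r.fun)
  print(cams,best.x[:2]/100,np.degrees(best.x[2]/10),best.fun)
# colour: white floor of lanes in top
im=cv2.imread("pics/top0.png"); A=ortho(im,"top",.43,.65,-.10,.25,.022,2000)
g=cv2.inRange(cv2.cvtColor(A,cv2.COLOR_BGR2HSV),(0,0,120),(180,60,255))
n=[q for q in cv2.findContours(g,0,2)[0] if cv2.contourArea(q)>20000]
for q in n:
    (u,v),sz,an=cv2.minAreaRect(q); print("white",.65-v/2000,.25-u/2000,np.array(sz)/2,an)
E
```

```text
scene 0.98 770.0
top 0.81 374.0
('scene', 'top') [ 0.53011379 -0.30080231] 14.5835890342878 98.44705882352942
('top',) [ 0.53059011 -0.30012907] 16.00213524334663 36.3921568627451
('scene',) [ 0.52896218 -0.30231862] 16.809244460608316 44.65882352941176
white 0.49068972778320313 0.07358029174804687 [ 52.16876602 129.4085083 ] 85.11479949951172
white 0.589823112487793 0.08961090087890625 [ 51.4565239 114.4981308] 85.20986938476562
white 0.540000015258789 -0.05174996948242189 [219.99996948  95.49998474] 90.0
white 0.540000015258789 0.17650000762939455 [110.99998474 219.99996948] -0.0
```

{"api": "play_rows", "payload": {
  "increments": "-444 -326 0 75 -1;-444 -326 0 75 -1;-444 -326 0 75 -1;-444 -326 0 75 -1;-444 -326 0 75 -1;-444 -326 0 75 -1;-444 -326 0 75 -1;-444 -326 0 75 -1;-444 -326 0 75 -1;-444 -326 0 75 -1;-444 -326 0 75 -1;-590 -754 0 149 -1;-590 -754 0 149 -1;-590 -754 0 149 -1;-590 -754 0 149 -1;-590 -754 0 149 -1;-590 -754 0 149 -1;-590 -754 0 149 -1;-590 -754 0 149 -1;-590 -754 0 149 -1",
  "force": 40
}}

```text
t: 2.7
tool_pos: [0.5297, -0.3007, 0.1891]
orientation: [3.112, 0.428, 0.001]
force: [1.0, 0.8, -0.1]
opening: 0.0926
gripper_force: 0.0
```

{"api": "play_rows", "payload": {
  "increments": "0 0 0 0 -1;0 0 0 0 -1"
}}

```text
t: 2.9
tool_pos: [0.5293, -0.2996, 0.1884]
orientation: [-3.111, -0.434, 0.001]
force: [-0.4, 0.3, 0.1]
opening: 0.0928
gripper_force: 0.0
```

{"api": "play_rows", "payload": {
  "increments": "0 0 30 0 -1;0 0 60 0 -1;0 0 85 0 -1;0 0 100 0 -1;0 0 110 0 -1;0 0 110 0 -1;0 0 110 0 0;0 0 110 0 0.5;0 0 110 0 1;0 0 110 0 1;0 0 110 0 1;0 0 110 0 1;0 0 110 0 1;0 0 110 0 1;0 0 110 0 1"
}}

```text
t: 4.4
tool_pos: [0.5298, -0.2986, 0.0789]
orientation: [-3.111, -0.437, 0.0]
force: [-0.4, 0.3, 0.1]
opening: 0.0259
gripper_force: 0.0
```

{"api": "play_rows", "payload": {
  "increments": "0 0 0 0 1;0 0 0 0 1;0 0 0 0 1;0 0 0 0 1;0 0 0 0 1"
}}

```text
t: 4.9
tool_pos: [0.5298, -0.2986, 0.0789]
orientation: [-3.111, -0.437, 0.0]
force: [-0.3, 0.4, -0.9]
opening: 0.0176
gripper_force: 40.0
```

```bash
python3 - <<'E'
from h import *
s=robot.read_state(); print(s["t"],s["tool_pos"],s["orientation"],s["opening"],s["gripper_force"],s["force"],s["wrist_torque"],s["q"].round(2))
im=robot.read_camera("scene"); cv2.imwrite("pics/s1.png",cv2.resize(im[100:300,120:320],(600,600)))
E
```

```text
4.9 [ 0.52980285 -0.29856417  0.07890185] [-3.11100779e+00 -4.37224613e-01  3.64019735e-05] 0.017618882271700012 39.96483027935028 [-0.34994115  0.37231596 -0.94214059] [-0.10506235  0.14413338 -0.04477213] [-0.6   0.23  1.58 -0.    1.33  0.69]
```

View pics/s1.png

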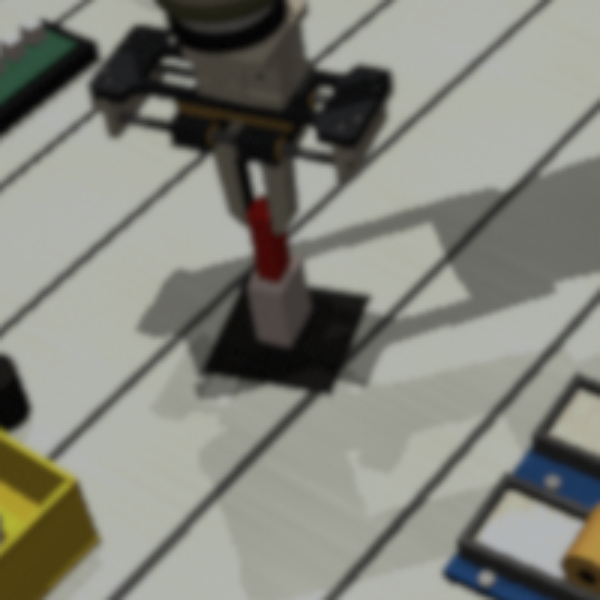

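Grasp is good: the fingers sit on the red handle at about (265,220) in the crop, with the paddle upright on the mat. I'll lift it and carry it over behind the brass roller.

{"api": "play_rows", "payload": {
  "increments": "0 0 -10 0 1;0 0 -30 0 1;0 0 -60 0 1;0 0 -80 0 1;10 -20 -80 1 1;28 -47 -80 3 1;52 -88 -80 5 1;76 -129 -80 7 1;100 -170 -80 9 1;120 -205 -80 11 1;134 -227 -80 11 1;140 -235 -80 11 1;140 -235 -80 11 1;140 -235 -80 11 1"
}}

```text
t: 6.35
tool_pos: [0.5995, -0.035, 0.1591]
orientation: [3.138, 0.137, -0.0]
force: [-1.2, 0.2, -0.3]
opening: 0.0177
gripper_force: 40.0
```

```bash
python3 - <<'E'
from h import *
s=robot.read_state(); print(s["t"],s["tool_pos"],s["orientation"],s["opening"],s["gripper_force"],s["force"])
a=robot.read_camera("scene"); b=robot.read_camera("top"); cv2.imwrite("pics/s2.png",np.hstack([cv2.resize(a[140:360,240:460],(400,400)),cv2.resize(b[160:360,190:390],(400,400))]))
for c in("scene","top"):
  print(c,[(r["centre"],r["conf"]) for r in robot.landmark_of(c,"paddle_grip")],[(r["centre"],r["conf"]) for r in robot.landmark_of(c,"brass_roller_center")])
E
```

```text
6.35 [ 0.5995186  -0.03504298  0.15914482] [ 3.13800594e+00  1.36769763e-01 -1.55948121e-04] 0.017674713858043447 39.961745738983154 [-1.17655654  0.21093888 -0.29115638]
scene [([0.6003, -0.0385, 0.1781], 0.86)] [([0.596, 0.0246, 0.0392], 0.97), ([0.5739, 0.3507, 0.0243], 0.88), ([0.7169, 0.0348, 0.0168], 0.76)]
top [] [([0.581, 0.35, 0.0279], 0.9), ([0.595, 0.0217, 0.036], 0.69)]
```

View pics/s2.png

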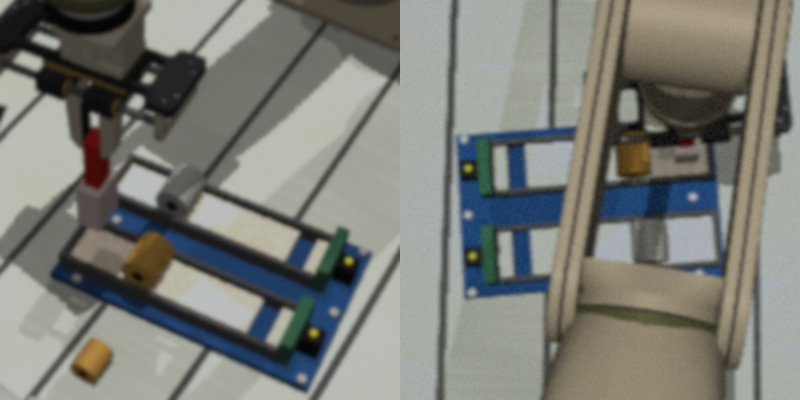

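Left crop: the paddle hangs over the lane's -y end, behind the brass roller at (148,260). The top view agrees, with the blade at (685,155) and the roller at (633,155). I'll lower it just above the wall tops, then push slowly.

{"api": "play_rows", "payload": {
  "increments": "0 0 15 0 1;0 0 30 0 1;0 0 42 0 1;0 0 50 0 1;0 0 50 0 1;0 -4 50 0 1;0 -8 50 0 1;0 -12 50 0 1;0 -15 50 0 1;0 -17 50 0 1;0 -19 50 0 1;0 -21 50 0 1;0 -23 50 0 1;0 -25 50 0 1;0 -27 50 0 1;0 -29 50 0 1;0 -31 50 0 1;0 -34 50 0 1;0 -37 50 0 1;0 -40 50 0 1"
}}

```text
t: 8.65
tool_pos: [0.5961, 0.0061, 0.1089]
orientation: [-3.139, -0.137, 0.0]
force: [0.1, -0.5, -0.9]
opening: 0.0179
gripper_force: 40.0
```

{"api": "play_rows", "payload": {
  "increments": "0 -3 0 0 1;0 -6 0 0 1;0 -9 0 0 1;0 -12 0 0 1;0 -15 0 0 1;0 -18 0 0 1;0 -21 0 0 1;0 -24 0 0 1;0 -27 0 0 1;0 -30 0 0 1;0 -33 0 0 1;0 -36 0 0 1;0 -39 0 0 1;0 -42 0 0 1;0 -45 0 0 1;0 -48 0 0 1;0 -51 0 0 1;0 -54 0 0 1;0 -57 0 0 1;0 -60 0 0 1"
}}

```text
t: 10.65
tool_pos: [0.5909, 0.0658, 0.109]
orientation: [-3.139, -0.137, -0.0]
force: [0.3, -0.2, -1.0]
opening: 0.0178
gripper_force: 40.0
```

```bash
python3 - <<'E'
from h import *
s=robot.read_state(); print(s["t"],s["tool_pos"],s["orientation"],s["opening"],s["gripper_force"],s["force"])
a=robot.read_camera("scene"); cv2.imwrite("pics/s3.png",cv2.resize(a[180:360,260:460],(800,600)))
print([(r["centre"],r["conf"]) for r in robot.landmark_of("scene","paddle_grip")],[(r["centre"],r["conf"]) for r in robot.landmark_of("scene","brass_roller_center")])
E
```

```text
10.65 [0.59089257 0.06579788 0.10895468] [-3.13859765e+00 -1.37008624e-01 -3.20010489e-05] 0.017775409234468083 39.96551334857941 [ 0.32092079 -0.15845789 -0.97243912]
[([0.5931, 0.0627, 0.127], 0.58), ([0.5401, 0.0749, -0.0013], 0.43)] [([0.5882, 0.0971, 0.0385], 0.59), ([0.7154, 0.0302, 0.0168], 0.55)]
```

View pics/s3.png

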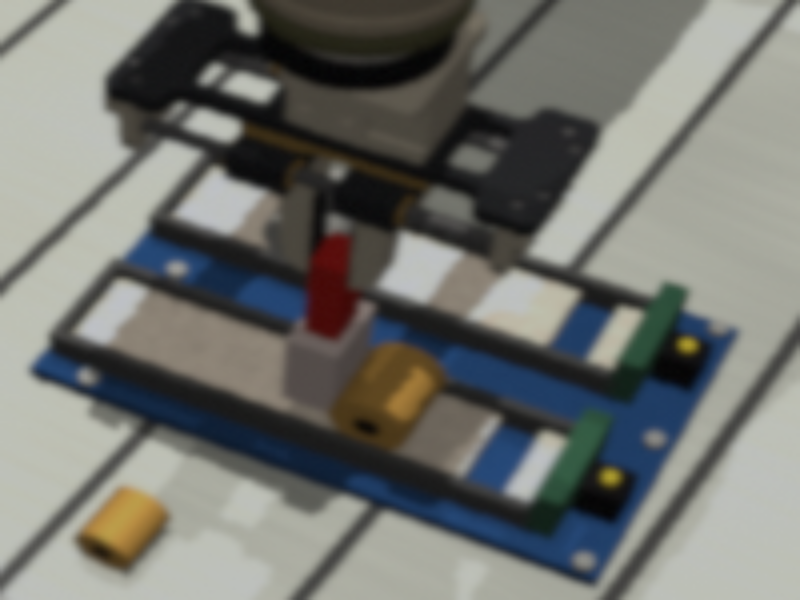

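The roller at (390,395) is touching the blade and rolling steadily towards the nest slot at (490,450). I'll carry on.

{"api": "play_rows", "payload": {
  "increments": "0 -3 0 0 1;0 -6 0 0 1;0 -9 0 0 1;0 -12 0 0 1;0 -15 0 0 1;0 -18 0 0 1;0 -21 0 0 1;0 -24 0 0 1;0 -27 0 0 1;0 -30 0 0 1;0 -33 0 0 1;0 -36 0 0 1;0 -39 0 0 1;0 -42 0 0 1;0 -45 0 0 1;0 -48 0 0 1;0 -50 0 0 1;0 -52 0 0 1;0 -54 0 0 1;0 -55 0 0 1"
}}

```text
t: 12.8
tool_pos: [0.5861, 0.1205, 0.1089]
orientation: [-3.139, -0.137, 0.0]
force: [-0.3, 0.2, -1.1]
opening: 0.0178
gripper_force: 40.0
```

```bash
python3 - <<'E'
from h import *
s=robot.read_state(); print(s["t"],s["tool_pos"],s["orientation"],s["opening"],s["gripper_force"],s["force"])
a=robot.read_camera("scene"); cv2.imwrite("pics/s4.png",cv2.resize(a[180:360,260:460],(800,600)))
print([(r["centre"],r["conf"]) for r in robot.landmark_of("scene","paddle_grip")],[(r["centre"],r["conf"]) for r in robot.landmark_of("scene","brass_roller_center")])
E
```

```text
12.8 [0.58606191 0.1205241  0.10891125] [-3.13855636e+00 -1.37150542e-01  1.12769598e-04] 0.017751437510325898 39.961872696876526 [-0.33611016  0.17408338 -1.10241107]
[([0.5853, 0.1187, 0.1279], 0.62)] [([0.5751, 0.3493, 0.0288], 0.67), ([0.5838, 0.1594, 0.0371], 0.63), ([0.7161, 0.0318, 0.0154], 0.58)]
```

View pics/s4.png

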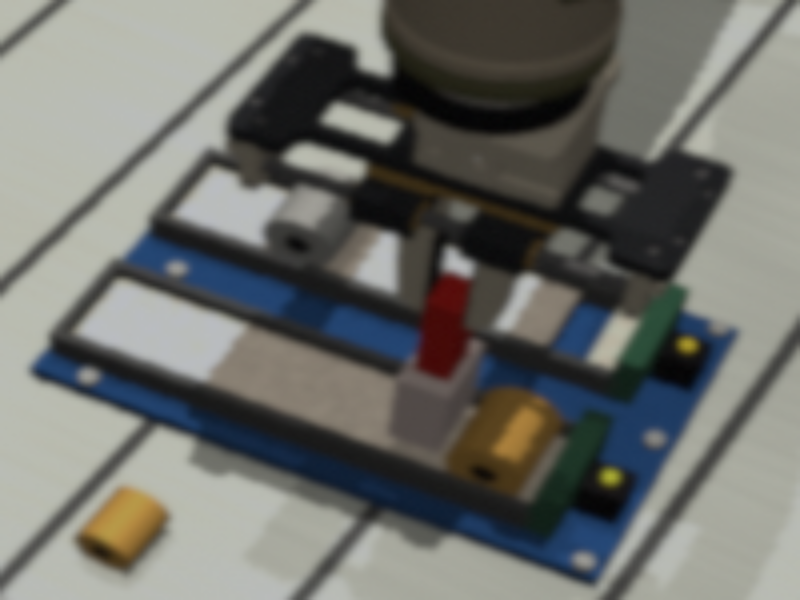

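The roller at (505,440) now sits in the slot, with the centre measured at (0.584,0.159,0.037) against an expected (0.583,0.158,0.037). I'll back off, lift and carry the paddle home.

{"api": "play_rows", "payload": {
  "increments": "0 5 0 0 1;0 15 0 0 1;0 25 -10 0 1;0 35 -40 0 1;0 50 -75 0 1;-10 80 -90 -1 1;-20 115 -90 -2 1;-32 155 -90 -3 1;-44 200 -90 -5 1;-55 245 -90 -7 1;-65 290 -90 -8 1;-75 335 -90 -9 1;-84 375 -90 -10 1;-90 400 -90 -11 1;-92.6 412.4 -80 -11 1;-92.6 412.4 -50 -11 1;-92.6 412.4 -20 -11 1;-92.6 412.4 0 -11 1;-92.6 412.4 10 -11 1;-92.6 412.4 10 -11 1"
}}

```text
t: 14.95
tool_pos: [0.5287, -0.2975, 0.097]
orientation: [-3.109, -0.437, 0.004]
force: [0.7, -0.3, -1.8]
opening: 0.0175
gripper_force: 40.0
```

{"api": "play_rows", "payload": {
  "increments": "0 0 5 0 1;0 0 10 0 1;0 0 14 0 1;0 0 17 0 1;0 0 19 0 1;0 0 20 0 1;0 0 20 0 1"
}}

```text
t: 15.65
tool_pos: [0.5299, -0.2986, 0.079]
orientation: [3.111, 0.437, 0.0]
force: [-0.1, 0.1, -1.1]
opening: 0.0178
gripper_force: 40.0
```

```bash
python3 - <<'E'
from h import *
s=robot.read_state(); print(s["t"],s["tool_pos"],s["orientation"],s["opening"],s["gripper_force"],s["force"],s["wrist_torque"])
a=robot.read_camera("scene"); b=robot.read_camera("scene"); cv2.imwrite("pics/s5.png",np.hstack([cv2.resize(a[140:260,160:280],(400,400)),cv2.resize(a[200:360,280:460],(400,400))]))
E
```

```text
15.65 [ 0.52988299 -0.29864232  0.07902601] [3.11086012e+00 4.37192952e-01 1.78850559e-04] 0.017779956499687638 39.961910247802734 [-0.07614369  0.12052563 -1.12172694] [-0.01517917  0.16896744  0.01543658]
```

View pics/s5.png

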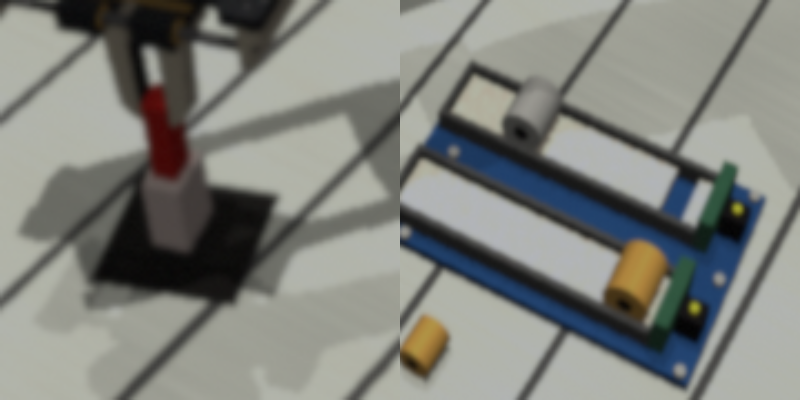

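The brass roller sits in its nest at (637,280), the steel one is unmoved, and the paddle is back on its mat. The wrist still carries the paddle's 1.1 N, so I'll lower it slightly until that load goes.

{"api": "play_rows", "payload": {
  "increments": "0 0 0.2 0 1;0 0 0.4 0 1;0 0 0.6 0 1;0 0 0.6 0 1"
}}

```text
t: 16.15
tool_pos: [0.5301, -0.2987, 0.0788]
orientation: [3.111, 0.437, 0.001]
force: [0.7, 0.8, 3.1]
opening: 0.0179
gripper_force: 40.0
```

{"api": "play_rows", "payload": {
  "increments": "0 0 0 0 0.5;0 0 0 0 0.5;0 0 0 0 0.3;0 0 0 0 0;0 0 0 0 -0.5;0 0 0 0 -1;0 0 0 0 -1;0 0 0 0 -1;0 0 0 0 -1;0 0 -5 0 -1;0 0 -15 0 -1;0 0 -30 0 -1;0 0 -50 0 -1;0 0 -75 0 -1;0 0 -100 0 -1;0 0 -125 0 -1;0 0 -140 0 -1;0 0 -145 0 -1;0 0 -145 0 -1;0 0 -145 0 -1"
}}

```text
t: 18.15
tool_pos: [0.5293, -0.2982, 0.222]
orientation: [-3.11, -0.437, 0.002]
force: [-0.7, -0.1, -1.1]
opening: 0.0931
gripper_force: 0.0
```

```bash
python3 - <<'E'
from h import *
s=robot.read_state(); print(s["t"],s["tool_pos"],s["opening"],s["force"])
a=robot.read_camera("scene"); cv2.imwrite("pics/s6.png",np.hstack([cv2.resize(a[140:260,160:280],(400,400)),cv2.resize(a[200:360,280:460],(400,400))]))
for q in("paddle_grip","brass_roller_center","steel_roller_center"): print(q,[(r["centre"],r["conf"]) for r in robot.landmark_of("scene",q)])
E
```

```text
18.15 [ 0.52929603 -0.29821501  0.22198997] 0.09307614199167 [-0.65206568 -0.11041672 -1.0627608 ]
paddle_grip [([0.5293, -0.3034, 0.098], 0.96)]
brass_roller_center [([0.5771, 0.3552, 0.0287], 0.94), ([0.585, 0.1596, 0.0372], 0.66), ([0.7099, 0.0308, 0.0172], 0.56)]
steel_roller_center [([0.4947, 0.0007, 0.0374], 0.9)]
```

View pics/s6.png

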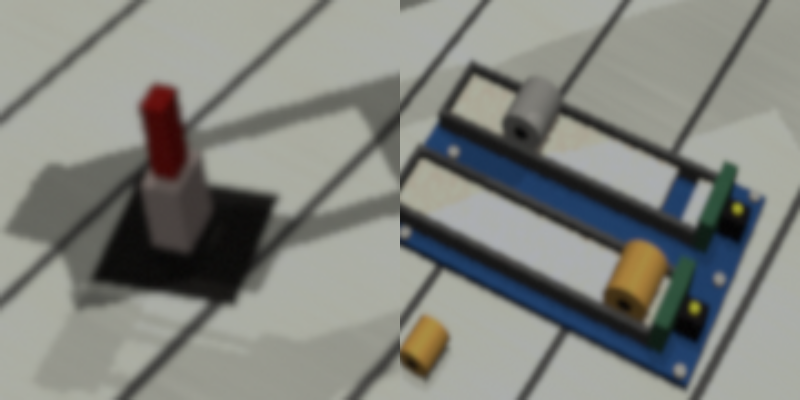

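The paddle stands free on its mat, the brass roller is nested at (637,280), and the steel one is still in place at (532,110).

```bash
python3 -c "
from plant import robot
print(robot.close_job())"
```

```text
the job is handed in; nothing more can be done
None
```

The job is handed in: the brass roller is in the nest, the steel roller was not moved, and the paddle stands released on its mat, at about 18 s on the robot's clock; the hand-in call returned no verdict.

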